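Lock the lift gearbox with its handwheel

ROBOT

A 7-joint arm with a two-finger parallel gripper is mounted at the origin on the work surface. World frame = base frame: x ahead of the robot, y to its left, z up, the work surface at z = 0. Lengths are in m, angles in rad, forces in N, time in s.
With the tool pointing down it reaches from about 0.4 to 0.85 m from the base axis. Payload 10.4 kg.
Tool frame: the origin (TCP) lies between the finger pads; the fingertips stand manip.tcp_to_tips ahead of it and the grasp point (between the pads) lies 2 mm behind it (manip.tcp_to_tips is the distance from the TCP to the fingertips, in m); y points along the fingers, z is the direction in which the jaws open and shut, and the axes are right-handed (so a half turn about y gives the same grasp; the last joint's range is limited). The gripper opens to 85 mm and grips with 20 to 120 N. Pads are 22 mm wide; open, the fingers measure 114 mm over their backs; the gripper's body (76 mm by 85 mm) begins 54 mm behind the grasp point. The pads swing forward as they close: fully open they stand 13 mm farther back than shut.
Start: joints at [1.18, 0.332, -0.065, 1.46, 0.022, 1.35, -0.088], TCP at [0.225, -0.583, 0.248] pointing down, gripper open.
Joint ranges: [-2.6, 2.6], [-0.5, 2.12], [-1.47, 1.34], [0.16, 2.42], [-1.27, 4.41], [0.06, 2.06], [-2.6, 2.6]. Speed limits (rad/s): [2.22, 2.22, 2.79, 2.79, 3.14, 3.14, 3.14].

INTERFACE

Orientations are given as a unit quaternion [x, y, z, w].
In Python, from workcell import manip gives the robot as it stands. The module is installed in compiled form; this text tells all that it offers.
- The arm moves only by the tool move_arm, never from a script. Its argument "increments" is a list of rows, each an object with "offset": the shift along the tool's x, y, z in m, a list of three; "yaw": the turn about the tool's y in degrees; "jaw": the closure in counts, from 0 (fully open) to 255 (shut). In form: [{"offset": [tx, ty, tz], "yaw": yaw, "jaw": jaw}, ...]. A call has 1 to 10 rows; each row is the pose to reach, as a shift and turn from the pose measured when the call began, along the tool's axes at that moment; what a row does not reach only later rows make up. A row lasts 1/12 s, in which the tool goes at most 41.7 mm and 7.16 degrees, less where a joint would pass 70% of its speed; a pose out of reach is approached as far as the arm can. A call with a gripper value outside its range is refused whole. The fingers move at their own pace and stop on an object; "squeeze" is the grip in N (left out, the last holds). Time passes only in rows, so rows that repeat a pose let the fingers close. It gives the time, the measured TCP pose, the force and the opening at its end, in the units of the state.
- manip.get_obs(): the state, without advancing time (a new reading comes with each control period).
- manip.camera(name): name is "side" or "top" or "wrist"; returns a dict with "pixels" (400x640x3 uint8, red, green, blue), "depth" (400x640 float32, m along the optical axis (not along the pixel's ray), 0 where there is no reading), "intrinsics" (3x3 intrinsics, pixels), "D" ([k1, k2, p1, p2, k3] as OpenCV has them; the pictures are not rectified), "R" (3x3) and "t" (3): a world point X has camera coordinates R X + t; the wrist camera has in their place "mount" (4x4, takes a point from camera to tool coordinates, whose origin is the TCP and whose axes are the tool frame's). Camera axes: x right, y down, z forward; pixel columns grow to the right and rows downward; lengths in m; the calibration is good to about 2 mm. A picture is of the moment at which its call begins: read the wrist's pose just before it.
- manip.hand_in(): hands the job in, once; it reports no verdict.
Trained networks look in a picture, given as the dict that the camera call returned (one of the last four; its "shot" number tells which), for a name from the list of things; names that differ only in an ending like _2 or _b are one class to them, and where a whole thing is asked for, a point or a joint stands for the part that bears it (a point fixed in the world has none). Each returns a list of dicts, best first, with "confidence" (0 to 1); they miss things now and then, are a little off and sometimes report something else, mostly with a low value. They report only what shows in the picture. A call takes as long as a camera call. They do not tell look-alikes from the thing itself.
- manip.recognise(picture, query): "bbox" ([left, top, right, bottom] in pixels, round what is visible of it).
- manip.spot_point(picture, query): "centre" ([column, row] in pixels: a listed point, or the origin of a listed thing).
The state is a dict: "clock": time; "joint_pos": joint angles; "joint_velocities": joint speeds; "tau": joint torques, N m; "position": TCP position; "ee_rot": TCP orientation; "ft_force": force on the tool from outside, world axes, zero at the start; "torque": the same for the moment, N m; "grip_width": opening from 0.0 (shut) to 1.0 (fully open).
Only numpy, scipy, OpenCV 4.12 (cv2) and the standard library are available. Lean on these libraries where they do the work, as an engineer would, in place of code of your own. Each camera call takes 0.05 s, during which the arm holds its last target. There are 200 camera calls.

TASK

Lock the bench lift: push the aluminium handwheel round by the side of its crank handle until the notch in its rim is over the tooth on the gearbox, then press the wheel down until it is fully home with the tooth in the notch. Do not take hold of the crank handle and do not lift the wheel; leave the paint tin, the wrench and the wood offcut where they are, and finish with the hand clear.

Things in the scene. Friction and masses are not known exactly. Their poses are not given: they have to be found in the camera images.
- wheel_centre (a point): middle of the flat top (32 mm across) of the handwheel's low conical boss, on its upright axis: the place to press. The wheel is a solid aluminium disc 150 mm across, 12 mm thick at the rim; this point is 8 mm above the rim's top face, 20 mm above the wheel's underside. It turns and slides on a fixed upright shaft and cannot tip. Frame: x towards the notch, z up
- notch (a point): middle of the notch in the wheel's rim, level with the rim's top face, 67.5 mm from the axis. The notch goes right through the rim's thickness, is open to the outside, 14 mm wide and 15 mm deep radially, and lies diametrically opposite the crank handle
- crank_top (a point): centre of the top end of the wheel's crank handle: an upright black cylinder, 25 mm across, 38 mm tall above the rim's top face, fixed on the wheel 56 mm from the axis. Pushing its side needs about 2 to 4 N; the wheel stays where it is left and turns either way without end
- tooth_top (a point): top of the gearbox's locking tooth, 67.5 mm from the wheel's axis: a steel ridge 8 mm wide, 12 mm high, round on top, running radially from 60 to 88 mm from the axis, so its outer end shows beyond the rim, on a lug. Fixed on the gearbox: grey casting bolted down, base 150 mm square, flange top 62 mm above the bench
- wheel (a joint): turn of the wheel on its shaft, rad, growing counter-clockwise seen from above; 0 or a whole turn (6.283) = notch exactly over the tooth. The tooth enters freely within about 0.04 rad of that
- wheel_slide (a joint): how far the wheel is pressed down, m: 0 = raised as at the start (underside 0.5 mm over the tooth, turns freely), 0.0125 = fully home, tooth flush with the rim's top face; negative = lifted. Stiff, stays where it is left: pressing takes 4 to 8 N. With the notch elsewhere the rim lands on the tooth and stops
- paint_tin: loose tin, 84 mm across, 100 mm tall, standing on the bench; origin at the centre of its underside
- wrench: loose wrench, 180 mm long, lying on the bench; origin in the middle of its length, on the bench
- offcut: loose wood offcut, 140 x 70 x 35 mm, lying on the bench; origin at the centre of its underside
Not all that is in view belongs to the job. Of the things like the part that bears wheel_centre, leave any that is blue, red or turquoise; of the rest the smaller one is meant.

How it is judged:
By the outcome, as a careful person would: the job done as asked, in the order asked, and still so for the second after the job is handed in, with the robot touching nothing.
It also fails if it takes over 58 s, if anything falls off the work surface, if the arm or the gripper's body presses on something with over 40 N, if the wrist force passes 120 N, or if a joint passes its speed limit or range.

## Working session

There is one attempt and no reset: what is moved stays moved. The work goes in short steps, Python scripts to look and compute and a tool call to move; the robot and the scene stay as the last step left them, time stands still between calls to the robot, and variables do not carry over. Pictures are saved under pics/ and viewed, about 8 in all and at most 12, crops included, and the job is handed in when it is done.

Besides the shell and the picture viewer there is one more tool, called after ">>>" as name(argument=value, ...), one argument or row to a line, values as JSON. move_arm: Moves the arm, as the interface text tells. Its arguments: {"type":"object","properties":{"increments":{"type":"array","items":{"type":"object","properties":{"offset":{"type":"array","items":{"type":"number"}},"yaw":{"type":"number"},"jaw":{"type":"number"}}}},"squeeze":{"type":"number"}},"required":["increments"]}

```bash
mkdir -p pics; cat > h.py <<'E'
import numpy as np, cv2
from workcell import manip
from scipy.spatial.transform import Rotation as Ro
def cam(n):
    o=manip.get_obs(); p=manip.camera(n); p=dict(p)
    K=np.array(p["intrinsics"]);D=np.array(p["D"])
    if n=="wrist":
        M=np.array(p["mount"]);R=Ro.from_quat(o["ee_rot"]).as_matrix()
        Rc=R@M[:3,:3]; c=R@M[:3,3]+np.array(o["position"])
    else:
        Rc=np.array(p["R"]).T; c=-Rc@np.array(p["t"])
    p["_"]=(K,D,Rc,c); return p
def ray(p,uv):
    K,D,Rc,c=p["_"]; q=cv2.undistortPoints(np.array([[uv]],float),K,D)[0,0]
    return c,Rc@np.array([q[0],q[1],1])
def at_z(p,uv,z):
    c,d=ray(p,uv); return c+d*(z-c[2])/d[2]
def at_depth(p,uv):
    c,d=ray(p,uv); u,v=int(round(uv[0])),int(round(uv[1]))
    a=p["depth"][max(v-2,0):v+3,max(u-2,0):u+3]; a=a[a>0]
    return c+d*np.median(a) if len(a) else None
def proj(p,X):
    K,D,Rc,c=p["_"]; r,_=cv2.Rodrigues(Rc.T); return cv2.projectPoints(np.array([X],float),r,-Rc.T@c,K,D)[0][0,0]
def raw(p): return {k:v for k,v in p.items() if k!="_"}
def save(p,f): cv2.imwrite("pics/"+f,cv2.cvtColor(p["pixels"],cv2.COLOR_RGB2BGR))
E
python3 - <<'E'
from h import *
np.set_printoptions(precision=4,suppress=True)
o=manip.get_obs();print(o["clock"],o["position"],o["ee_rot"],manip.tcp_to_tips,o["ft_force"])
print(Ro.from_quat(o["ee_rot"]).as_matrix())
for n in["top","side"]:
    p=cam(n);save(p,n+"0.png")
    for q in["wheel_centre","notch","crank_top","tooth_top","paint_tin","offcut","wrench"]:
        for r in manip.spot_point(raw(p),q)[:4]: print(n,q,r["confidence"],np.array(r["centre"]),at_depth(p,r["centre"]))
E
```

```text
0.0 [ 0.2246 -0.5829  0.2475] [-0.1294  0.6957 -0.6947  0.1292] 0.017 [ 0.1751 -0.159   0.3255]
[[-0.9331 -0.0006  0.3596]
 [-0.3596  0.0013 -0.9331]
 [ 0.0001 -1.     -0.0014]]
top wheel_centre 0.92 [423.6 131.3] [ 0.7489 -0.3198  0.095 ]
top wheel_centre 0.9 [212.2 298.6] [0.2228 0.3404 0.1266]
top wheel_centre 0.86 [287.  190.6] [0.5548 0.1217 0.095 ]
top wheel_centre 0.62 [180.4 150.8] [0.6782 0.4562 0.1252]
top notch 0.91 [266.3 205.3] [0.521  0.198  0.0072]
top notch 0.72 [430.7 114.1] [ 0.8108 -0.3482  0.0864]
top notch 0.67 [219.3 267.7] [0.3141 0.3278 0.1007]
top notch 0.6 [175.9 124.2] [0.7761 0.4857 0.0957]
top crank_top 0.98 [181.7 172.2] [0.6001 0.4351 0.1649]
top crank_top 0.78 [358.2 231.4] [ 0.4223 -0.0986  0.1238]
top crank_top 0.77 [208.5 324.6] [0.1524 0.3389 0.1663]
top crank_top 0.64 [299.3 178.4] [0.588  0.0815 0.1232]
top tooth_top 0.93 [355.  195.3] [ 0.5407 -0.094   0.0842]
top tooth_top 0.85 [175.9 127.6] [0.7631 0.4836 0.1   ]
top tooth_top 0.84 [281.1 171.8] [0.6179 0.1419 0.0853]
top tooth_top 0.61 [214.7 271.8] [0.3017 0.3415 0.1012]
top paint_tin 0.67 [
[... 541 characters left out ...]
674 0.1095]
side notch 0.71 [315.1 185.9] [ 0.5549 -0.1061  0.0808]
side crank_top 0.87 [460.6 250.8] [0.1488 0.3348 0.1659]
side crank_top 0.86 [264.2 264. ] [0.6051 0.4343 0.1648]
side crank_top 0.86 [353.1 180.2] [ 0.4209 -0.0946  0.118 ]
side crank_top 0.68 [287.2 148.2] [ 0.758  -0.6354 -0.0046]
side tooth_top 0.96 [393.  271.3] [0.3068 0.3658 0.1141]
side tooth_top 0.82 [282.7 226.8] [0.6191 0.1638 0.0825]
side tooth_top 0.82 [261.8 159. ] [ 0.7983 -0.3062  0.0829]
side tooth_top 0.66 [190.4 293.4] [0.7661 0.4954 0.1123]
side paint_tin 0.59 [327.3 299.3] [0.462  0.4053 0.0428]
side offcut 0.57 [241.8 221.1] [0.78   0.0633 0.024 ]
side wrench 0.53 [334.1 172.9] [ 0.5067 -0.3773  0.002 ]
```

View pics/top0.png

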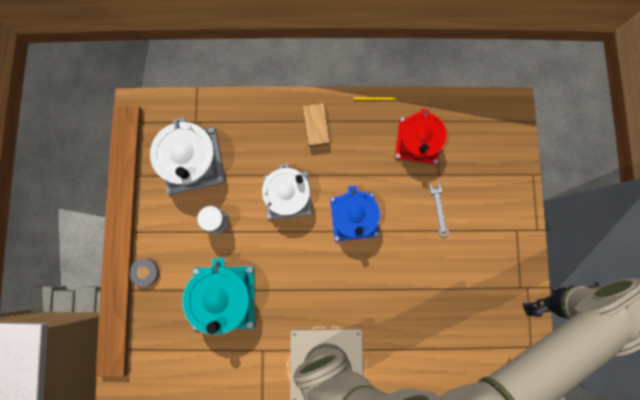

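View pics/side0.png

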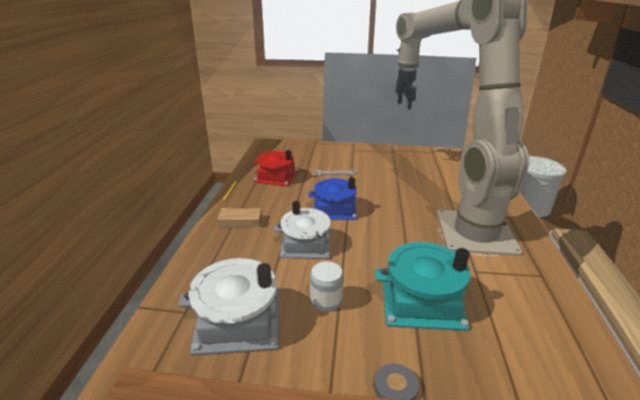

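The top view shows the target, the small white wheel on grey casting, at about (287,190), with its handle at (299,178) and the tooth lug at (284,168). The large white wheel and the blue, red and turquoise ones are decoys. The side view agrees. I'll move above the target.

>>> move_arm(
  increments=[
    {"offset": [-0.56, -0.09, -0.535], "yaw": 0, "jaw": 255},
    {"offset": [-0.56, -0.09, -0.535], "yaw": 0, "jaw": 255},
    {"offset": [-0.56, -0.09, -0.535], "yaw": 0, "jaw": 255},
    {"offset": [-0.56, -0.09, -0.535], "yaw": 0, "jaw": 255},
    {"offset": [-0.56, -0.09, -0.535], "yaw": 0, "jaw": 255},
    {"offset": [-0.56, -0.09, -0.535], "yaw": 0, "jaw": 255},
    {"offset": [-0.56, -0.09, -0.535], "yaw": 0, "jaw": 255},
    {"offset": [-0.56, -0.09, -0.535], "yaw": 0, "jaw": 255},
    {"offset": [-0.56, -0.09, -0.535], "yaw": 0, "jaw": 255},
    {"offset": [-0.56, -0.09, -0.535], "yaw": 0, "jaw": 255},
  ],
)

```text
clock: 1.63
position: [0.4016, -0.2068, 0.297]
ee_rot: [0.129, -0.695, 0.696, -0.129]
ft_force: [1.1, -1.1, -0.5]
grip_width: 0.001
```

>>> move_arm(
  increments=[
    {"offset": [-0.26, -0.04, -0.248], "yaw": 0, "jaw": 255},
    {"offset": [-0.26, -0.04, -0.248], "yaw": 0, "jaw": 255},
    {"offset": [-0.26, -0.04, -0.248], "yaw": 0, "jaw": 255},
    {"offset": [-0.26, -0.04, -0.248], "yaw": 0, "jaw": 255},
    {"offset": [-0.26, -0.04, -0.248], "yaw": 0, "jaw": 255},
    {"offset": [-0.26, -0.04, -0.248], "yaw": 0, "jaw": 255},
    {"offset": [-0.26, -0.04, -0.248], "yaw": 0, "jaw": 255},
    {"offset": [-0.26, -0.04, -0.248], "yaw": 0, "jaw": 255},
    {"offset": [-0.26, -0.04, -0.248], "yaw": 0, "jaw": 255},
    {"offset": [-0.26, -0.04, -0.248], "yaw": 0, "jaw": 255},
  ],
)

```text
clock: 2.47
position: [0.5555, 0.1248, 0.3369]
ee_rot: [-0.131, 0.696, -0.694, 0.132]
ft_force: [1.0, -0.2, 0.2]
grip_width: 0.003
```

```bash
cat > look.py <<'E'
from h import *; import sys
np.set_printoptions(precision=4,suppress=True)
o=manip.get_obs();print(o["clock"],o["position"],"j",o["joint_pos"],"F",o["ft_force"])
R=Ro.from_quat(o["ee_rot"]).as_matrix();print("xhead",np.degrees(np.arctan2(R[1,0],R[0,0])),"yaxis",R[:,1])
p=cam("wrist");save(p,sys.argv[1]);print("cam",p["_"][3],p["_"][2][:,2])
zz=float(sys.argv[2]) if len(sys.argv)>2 else 0.
for q,z in [("wheel_centre",.095-zz),("notch",.087-zz),("crank_top",.125-zz),("tooth_top",.0865-.012+.0)]:
    for r in manip.spot_point(raw(p),q)[:3]: print(q,r["confidence"],np.array(r["centre"]),"d",at_depth(p,r["centre"]),"z",at_z(p,r["centre"],z))
E
python3 look.py w1.png
```

```text
2.4667 [0.5555 0.1248 0.3369] j [ 0.3295  0.2557 -0.7638  1.4362  0.1737  1.5177 -1.6223] F [ 1.0123 -0.2341  0.1553]
xhead -158.49555037710954 yaxis [ 0.0007  0.003  -1.    ]
cam [0.631  0.1547 0.4616] [-0.2899 -0.1115 -0.9506]
wheel_centre 0.91 [315.8 165.7] d [0.5546 0.1322 0.0935] z [0.555  0.1322 0.095 ]
wheel_centre 0.77 [ 94.8 335.1] d [0.2207 0.3372 0.1256] z [0.1833 0.3539 0.095 ]
wheel_centre 0.56 [448.7 271.2] d [ 0.4826 -0.0958  0.0937] z [ 0.4831 -0.0949  0.095 ]
notch 0.95 [110.6 279.6] d [0.3003 0.342  0.1022] z [0.2864 0.3499 0.087 ]
notch 0.92 [271.  177.7] d [0.5072 0.1819 0.0523] z [0.5177 0.1796 0.087 ]
notch 0.58 [465.4 225.6] d [ 0.5478 -0.0952  0.0739] z [ 0.5506 -0.0867  0.087 ]
crank_top 0.79 [ 67.5 396.9] d [0.1475 0.3368 0.1668] z [0.0788 0.3626 0.125 ]
crank_top 0.71 [442.1 320.1] d [0.5819 0.0933 0.3817] z [ 0.4244 -0.1039  0.125 ]
crank_top 0.65 [367. 153.] d [0.5957 0.0856 0.1241] z [0.5958 0.0858 0.125 ]
tooth_top 0.92 [335.2 114.1] d [0.6207 0.1328 0.0856] z [0.6204 0.1321 0.0745]
tooth_top 0.87 [117.5 276.6] d [0.3183 0.3284 0.1126] z [0.2842 0.3473 0.0745]
tooth_top 0.63 [458.  220.1] d [ 0.5536 -0.0746  0.0849] z [ 0.5515 -0.0809  0.0745]
```

View pics/w1.png

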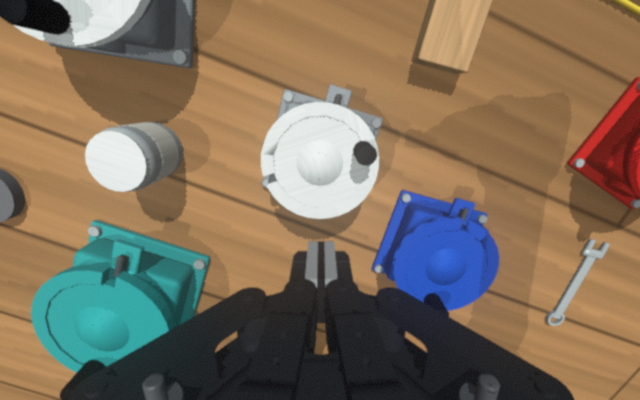

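```bash
cat > fit.py <<'E'
from h import *; import sys
from scipy.optimize import least_squares
np.set_printoptions(precision=4,suppress=True)
def cloud(p):
    K,D,Rc,c=p["_"]; d=p["depth"];v,u=np.nonzero(d>0)
    q=cv2.undistortPoints(np.stack([u,v],1).astype(float)[:,None],K,D)[:,0]
    return c+(np.c_[q,np.ones(len(q))]*d[v,u][:,None])@Rc.T
for n in sys.argv[1:]:
    p=cam(n);X=cloud(p);X=X[np.hypot(X[:,0]-.555,X[:,1]-.12)<.11]
    z=X[:,2];print(n,"zhist",np.histogram(z,np.arange(.05,.14,.004)))
    a=X[(z>.082)&(z<.092)]
    # disc: max points inside radius .075 minus outside penalty
    c=a[:,:2].mean(0)
    for _ in range(5):
        th=np.arctan2(a[:,1]-c[1],a[:,0]-c[0]);r=np.hypot(a[:,0]-c[0],a[:,1]-c[1])
        e=[]
        for k in range(72):
            m=np.abs((th-(-np.pi+(k+.5)*np.pi/36)+np.pi)%(2*np.pi)-np.pi)<np.pi/72
            if m.sum()>5:
                i=np.where(m)[0]; i=i[r[i]<.085]
                if len(i): e.append(a[i[np.argmax(r[i])],:2])
        e=np.array(e);s=least_squares(lambda q:np.hypot(*(e-q[:2]).T)-.075,c,loss="soft_l1",f_scale=.002);c=s.x
    print(n,"rim centre",c,"resid",np.median(np.abs(s.fun)))
    h=X[(z>.119)&(z<.130)];print("handle",len(h),h.mean(0) if len(h) else "")
    b=X[(z>.0925)&(z<.1)];print("boss",len(b),np.median(b,0))
    if len(h): d=h.mean(0)[:2]-c;print("crank r,ang",np.hypot(*d),np.degrees(np.arctan2(d[1],d[0])))
    for r in manip.spot_point(raw(p),"tooth_top")[:3]: d=at_z(p,r["centre"],.0745)[:2]-c;print("tooth r,ang",r["confidence"],np.hypot(*d),np.degrees(np.arctan2(d[1],d[0])))
    for r in manip.spot_point(raw(p),"notch")[:3]: d=at_z(p,r["centre"],.087)[:2]-c;print("notch r,ang",r["confidence"],np.hypot(*d),np.degrees(np.arctan2(d[1],d[0])))
E
python3 fit.py wrist top side; python3 look.py w2.png
```

```text
wrist zhist (array([ 118,   16,  326,   34,    5,   62,    9,   91, 7592, 1798,  692,
        202,   10,   13,    7,   14,   12,   52,  315,    0,    0,    0]), array([0.05 , 0.054, 0.058, 0.062, 0.066, 0.07 , 0.074, 0.078, 0.082,
       0.086, 0.09 , 0.094, 0.098, 0.102, 0.106, 0.11 , 0.114, 0.118,
       0.122, 0.126, 0.13 , 0.134, 0.138]))
wrist rim centre [0.557  0.1285] resid 0.000243477447003225
handle 364 [0.593  0.0858 0.1231]
boss 603 [0.5574 0.1282 0.0937]
crank r,ang 0.05584788300504536 -49.865889002517626
tooth r,ang 0.92 0.21024858392119458 -91.62516464675588
tooth r,ang 0.87 0.06570418338126684 4.927824609624093
tooth r,ang 0.62 0.3471772537556269 139.8550589078767
notch r,ang 0.96 0.06283682385824187 131.4180410539127
notch r,ang 0.96 0.3495221976423778 140.56400888199337
notch r,ang 0.91 0.21182794530467228 -92.4525576486212
top zhist (array([0, 0, 0, 0, 0, 0, 0, 0, 0, 0, 0, 0, 0, 0, 0, 0, 0, 0, 0, 0, 0, 0]), array([0.05 , 0.054, 0.058, 0.062, 0.066, 0.07 , 0.074, 0.078, 0.082,
       0.086, 0.09 , 0.094, 0.098, 0.102, 0.106, 0.11 , 0.114, 0.118,
       0.122, 0.126, 
[... 788 characters left out ...]
] z [ 0.429  -0.1047  0.125 ]
tooth_top 0.93 [328.6 107.4] d [0.6247 0.1335 0.0858] z [0.6246 0.1331 0.0745]
tooth_top 0.85 [111. 273.] d [0.3103 0.338  0.0982] z [0.2894 0.3505 0.0745]
tooth_top 0.72 [452.8 218.3] d [ 0.551  -0.0759  0.0852] z [ 0.5487 -0.0823  0.0745]fit.py:13: RuntimeWarning: Mean of empty slice.
  c=a[:,:2].mean(0)
  ret = um.true_divide(
Traceback (most recent call last):
  File "fit.py", line 22, in <module>
    e=np.array(e);s=least_squares(lambda q:np.hypot(*(e-q[:2]).T)-.075,c,loss="soft_l1",f_scale=.002);c=s.x
                    ~~~~~~~~~~~~~^^^^^^^^^^^^^^^^^^^^^^^^^^^^^^^^^^^^^^^^^^^^^^^^^^^^^^^^^^^^^^^^^^^^
ValueError: Initial guess is outside of provided bounds
```

```bash
cat > ortho.py <<'E'
# orthophoto of plane z around the wheel centre, 0.3 mm/px, x right / y up
from h import *; import sys
def ortho(p,c,z,half=.1,s=.0004):
    n=int(2*half/s);g=(np.arange(n)-n/2)*s
    X=np.stack([*np.meshgrid(c[0]+g,c[1]-g)],-1).reshape(-1,2);X=np.c_[X,np.full(len(X),z)]
    K,D,Rc,cc=p["_"];r,_=cv2.Rodrigues(Rc.T)
    uv=cv2.projectPoints(X,r,-Rc.T@cc,K,D)[0].reshape(n,n,2).astype(np.float32)
    return cv2.cvtColor(cv2.remap(p["pixels"],uv,None,cv2.INTER_CUBIC),cv2.COLOR_RGB2BGR)
if __name__=="__main__":
    p=cam("wrist");f=sys.argv[1];z=float(sys.argv[2]);c=np.array([float(sys.argv[3]),float(sys.argv[4])])
    im=ortho(p,c,z);n=len(im)
    for a in range(0,360,10):
        d=np.array([np.cos(np.radians(a)),-np.sin(np.radians(a))]);q=n/2+d*.092/.0004;e=n/2+d*(.097 if a%30 else .1)/.0004
        cv2.line(im,tuple(q.astype(int).tolist()),tuple(e.astype(int).tolist()),(0,0,255) if a else (255,0,0),1)
    cv2.circle(im,(n//2,n//2),int(.075/.0004),(0,255,0),1);cv2.imwrite("pics/"+f,im)
E
python3 ortho.py o1.png .0745 .557 .1285
```

```text
(no output)
```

View pics/o1.png

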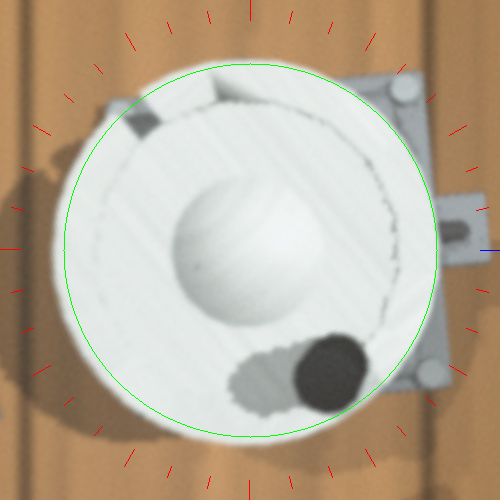

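>>> move_arm(
  increments=[
    {"offset": [-0.057, 0.06, 0.031], "yaw": -70, "jaw": 255},
    {"offset": [-0.057, 0.06, 0.031], "yaw": -70, "jaw": 255},
    {"offset": [-0.057, 0.06, 0.031], "yaw": -70, "jaw": 255},
    {"offset": [-0.057, 0.06, 0.031], "yaw": -70, "jaw": 255},
    {"offset": [-0.057, 0.06, 0.031], "yaw": -70, "jaw": 255},
    {"offset": [-0.057, 0.06, 0.031], "yaw": -70, "jaw": 255},
    {"offset": [-0.057, 0.06, 0.031], "yaw": -70, "jaw": 255},
    {"offset": [-0.057, 0.06, 0.031], "yaw": -70, "jaw": 255},
    {"offset": [-0.057, 0.06, 0.031], "yaw": -70, "jaw": 255},
    {"offset": [-0.057, 0.06, 0.031], "yaw": -70, "jaw": 255},
  ],
)

```text
clock: 4.05
position: [0.6194, 0.1094, 0.2768]
ee_rot: [0.506, -0.493, 0.494, -0.506]
ft_force: [-0.2, 0.4, 0.4]
grip_width: -0.0
```

>>> move_arm(
  increments=[
    {"offset": [0, 0, 0], "yaw": -69, "jaw": 255},
    {"offset": [0, 0, 0], "yaw": -69, "jaw": 255},
    {"offset": [0, 0, 0], "yaw": -69, "jaw": 255},
    {"offset": [0, 0, 0], "yaw": -69, "jaw": 255},
    {"offset": [0, 0, 0], "yaw": -69, "jaw": 255},
    {"offset": [0, 0, 0], "yaw": -69, "jaw": 255},
    {"offset": [0, 0, 0], "yaw": -69, "jaw": 255},
    {"offset": [0, 0, 0], "yaw": -69, "jaw": 255},
    {"offset": [0, 0, 0], "yaw": -69, "jaw": 255},
    {"offset": [0, 0, 0], "yaw": -69, "jaw": 255},
  ],
)

```text
clock: 4.88
position: [0.6195, 0.1092, 0.2767]
ee_rot: [0.697, -0.118, 0.118, -0.697]
ft_force: [0.1, 0.2, -0.3]
grip_width: 0.004
```

>>> move_arm(
  increments=[
    {"offset": [0, 0, 0], "yaw": -62, "jaw": 255},
    {"offset": [0, 0, 0], "yaw": -62, "jaw": 255},
    {"offset": [0, 0, 0], "yaw": -62, "jaw": 255},
    {"offset": [0, 0, 0], "yaw": -62, "jaw": 255},
    {"offset": [0, 0, 0], "yaw": -62, "jaw": 255},
    {"offset": [0, 0, 0], "yaw": -62, "jaw": 255},
    {"offset": [0, 0, 0], "yaw": -62, "jaw": 255},
    {"offset": [0, 0, 0], "yaw": -62, "jaw": 255},
    {"offset": [0, 0, 0], "yaw": -62, "jaw": 255},
    {"offset": [0, 0, 0], "yaw": -62, "jaw": 255},
  ],
)

```text
clock: 5.72
position: [0.6196, 0.109, 0.2764]
ee_rot: [0.658, 0.259, -0.259, -0.658]
ft_force: [0.8, -1.1, -0.5]
grip_width: 0.001
```

```bash
cat > plan.py <<'E'
# rows to reach world targets [x,y,z,xheading deg] from the current pose
from h import *; np.set_printoptions(precision=4,suppress=True)
def here():
    o=manip.get_obs();R=Ro.from_quat(o["ee_rot"]).as_matrix()
    return o,R,np.degrees(np.arctan2(R[1,0],R[0,0]))
def rows(T):
    o,R,h=here();P=np.array(o["position"])
    print("clk",o["clock"],"pos",P,"h",h,"j7",o["joint_pos"][-1],"F",np.array(o["ft_force"]))
    for t in T: print((R.T@(np.array(t[:3])-P)).round(4).tolist(), "yaw",round(-((t[3]-h+180)%360-180),1))
C=np.array([.557,.1285])
def pusher(ang,gap,z,r=.056,lead=0):
    a=np.radians(ang);hd=np.array([np.sin(a),-np.cos(a)])
    q=C+r*np.array([np.cos(a),np.sin(a)])-gap*hd
    return [*q,z,np.degrees(np.arctan2(-hd[1],-hd[0]))+lead]
E
python3 -c "
from plan import *
rows([pusher(-50,.036,.20),pusher(-50,.036,.115)])"; python3 fit.py wrist
```

```text
clk 5.7167 pos [0.6196 0.109  0.2764] h 43.02205153432224 j7 1.6559920137115154 F [ 0.7959 -1.1339 -0.4688]
[0.0006, 0.0764, -0.0008] yaw 3.0
[0.0006, 0.1614, -0.0008] yaw 3.0
wrist zhist (array([  100,    14,   220,    31,     4,    50,     8,   119, 11809,
        2225,  1098,   222,     9,     8,    10,    11,    10,    85,
         462,     0,     0,     0]), array([0.05 , 0.054, 0.058, 0.062, 0.066, 0.07 , 0.074, 0.078, 0.082,
       0.086, 0.09 , 0.094, 0.098, 0.102, 0.106, 0.11 , 0.114, 0.118,
       0.122, 0.126, 0.13 , 0.134, 0.138]))
wrist rim centre [0.5577 0.1285] resid 0.0001758794330699795
handle 543 [0.5929 0.0846 0.123 ]
boss 877 [0.5581 0.1277 0.0936]
crank r,ang 0.05633101962446247 -51.23929928469479
tooth r,ang 0.55 0.07047164603427236 4.437331391051978
notch r,ang 0.86 0.06823855427565557 128.9167907007546
notch r,ang 0.5 0.17827172981958148 111.53694211202574
```

>>> move_arm(
  increments=[
    {"offset": [0.0006, 0.04, -0.0008], "yaw": 3, "jaw": 255},
    {"offset": [0.0006, 0.08, -0.0008], "yaw": 3, "jaw": 255},
    {"offset": [0.0006, 0.11, -0.0008], "yaw": 3, "jaw": 255},
    {"offset": [0.0006, 0.135, -0.0008], "yaw": 3, "jaw": 255},
    {"offset": [0.0006, 0.15, -0.0008], "yaw": 3, "jaw": 255},
    {"offset": [0.0006, 0.161, -0.0008], "yaw": 3, "jaw": 255},
    {"offset": [0.0006, 0.161, -0.0008], "yaw": 3, "jaw": 255},
    {"offset": [0.0006, 0.161, -0.0008], "yaw": 3, "jaw": 255},
  ],
)

```text
clock: 6.53
position: [0.621, 0.1091, 0.1165]
ee_rot: [0.666, 0.24, -0.239, -0.665]
ft_force: [0.1, -1.2, 0.6]
grip_width: 0.002
```

```bash
python3 -c "
from plan import *
rows([pusher(-51,.028,.115)]+[pusher(a,.0235,.115) for a in (-51,-54,-57,-60,-63,-66,-69,-72,-75)])"
```

```text
clk 6.5333 pos [0.621  0.1091 0.1165] h 39.564444404470414 j7 1.5242451570854685 F [ 0.0803 -1.1647  0.5539]
[-0.0095, 0.0015, -0.0006] yaw 0.6
[-0.014, 0.0015, -0.0005] yaw 0.6
[-0.017, 0.0015, -0.0016] yaw 3.6
[-0.02, 0.0015, -0.0026] yaw 6.6
[-0.0231, 0.0015, -0.0034] yaw 9.6
[-0.0262, 0.0015, -0.004] yaw 12.6
[-0.0293, 0.0015, -0.0045] yaw 15.6
[-0.0325, 0.0015, -0.0048] yaw 18.6
[-0.0357, 0.0015, -0.005] yaw 21.6
[-0.0389, 0.0015, -0.005] yaw 24.6
```

>>> move_arm(
  increments=[
    {"offset": [-0.0095, 0.0015, -0.0006], "yaw": 0.6, "jaw": 255},
    {"offset": [-0.014, 0.0015, -0.0005], "yaw": 0.6, "jaw": 255},
    {"offset": [-0.017, 0.0015, -0.0016], "yaw": 3.6, "jaw": 255},
    {"offset": [-0.02, 0.0015, -0.0026], "yaw": 6.6, "jaw": 255},
    {"offset": [-0.0231, 0.0015, -0.0034], "yaw": 9.6, "jaw": 255},
    {"offset": [-0.0262, 0.0015, -0.004], "yaw": 12.6, "jaw": 255},
    {"offset": [-0.0293, 0.0015, -0.0045], "yaw": 15.6, "jaw": 255},
    {"offset": [-0.0325, 0.0015, -0.0048], "yaw": 18.6, "jaw": 255},
    {"offset": [-0.0357, 0.0015, -0.005], "yaw": 21.6, "jaw": 255},
    {"offset": [-0.0389, 0.0015, -0.005], "yaw": 24.6, "jaw": 255},
  ],
)

```text
clock: 7.37
position: [0.5946, 0.0802, 0.1162]
ee_rot: [0.701, 0.092, -0.09, -0.701]
ft_force: [1.8, 1.2, 0.0]
grip_width: 0.004
```

```bash
sed -i 's/^    b=X/    print("crankfit",len(h));b=X/' fit.py; python3 fit.py wrist | grep -v hist; python3 -c "
from plan import *
rows([pusher(a,.0235,.115) for a in range(-79,-119,-4)])"
```

```text
5485,  3923,   599,   108,   125,   189,   267,   257,   593,
        2189,   289,   190,   537]), array([0.05 , 0.054, 0.058, 0.062, 0.066, 0.07 , 0.074, 0.078, 0.082,
       0.086, 0.09 , 0.094, 0.098, 0.102, 0.106, 0.11 , 0.114, 0.118,
       0.122, 0.126, 0.13 , 0.134, 0.138]))
wrist rim centre [0.5563 0.1289] resid 0.0010411091548434628
handle 2969 [0.5754 0.0752 0.1234]
crankfit 2969
boss 3116 [0.5576 0.1268 0.0935]
crank r,ang 0.057007521858758466 -70.37470994447582
tooth r,ang 0.92 0.06824663221931725 4.780148806324026
tooth r,ang 0.67 0.21745220056331446 -91.83387787301191
notch r,ang 0.75 0.06677580507384613 106.52797178395859
notch r,ang 0.66 0.21707377246449983 -91.71041416191774
clk 7.5167 pos [0.5944 0.0801 0.1159] h 14.998587065753213 j7 1.1570996635325062 F [-0.0581 -0.9567 -0.1771]
[-0.004, 0.0009, -0.001] yaw 4.0
[-0.0081, 0.0009, -0.0023] yaw 8.0
[-0.0122, 0.0009, -0.0032] yaw 12.0
[-0.0164, 0.0009, -0.0038] yaw 16.0
[-0.0206, 0.0009, -0.0042] yaw 20.0
[-0.0249, 0.0009, -0.0043] yaw 24.0
[-0.0291, 0.0009, -0.004] yaw 28.0
[-0.0333, 0.0009, -0.0035] yaw 32.0
[-0.0375, 0.0009, -0.0027] yaw 36.0
[-0.0415, 0.0009, -0.0015] yaw 40.0
```

>>> move_arm(
  increments=[
    {"offset": [-0.004, 0.001, -0.001], "yaw": 4, "jaw": 255},
    {"offset": [-0.0081, 0.001, -0.0023], "yaw": 8, "jaw": 255},
    {"offset": [-0.0122, 0.001, -0.0032], "yaw": 12, "jaw": 255},
    {"offset": [-0.0164, 0.001, -0.0038], "yaw": 16, "jaw": 255},
    {"offset": [-0.0206, 0.001, -0.0042], "yaw": 20, "jaw": 255},
    {"offset": [-0.0249, 0.001, -0.0043], "yaw": 24, "jaw": 255},
    {"offset": [-0.0291, 0.001, -0.004], "yaw": 28, "jaw": 255},
    {"offset": [-0.0333, 0.001, -0.0035], "yaw": 32, "jaw": 255},
    {"offset": [-0.0375, 0.001, -0.0027], "yaw": 36, "jaw": 255},
    {"offset": [-0.0415, 0.001, -0.0015], "yaw": 40, "jaw": 255},
  ],
)

```text
clock: 8.35
position: [0.5552, 0.067, 0.1156]
ee_rot: [0.691, -0.152, 0.156, -0.69]
ft_force: [2.8, -2.2, 2.8]
grip_width: -0.001
```

```bash
python3 fit.py wrist | grep -v '[0-9],$'; python3 -c "
from plan import *
rows([pusher(a,.0235,.115) for a in range(-119,-159,-4)])"
```

```text
0.122, 0.126, 0.13 , 0.134, 0.138]))
wrist rim centre [0.557  0.1295] resid 0.0011025543682974745
handle 2987 [0.5369 0.0763 0.1234]
crankfit 2987
boss 3173 [0.5554 0.1276 0.0935]
crank r,ang 0.0568121895093141 -110.6323736846319
tooth r,ang 0.79 0.0682416581597496 4.3594022418063165
tooth r,ang 0.68 0.22185269572667662 -91.7707159340601
notch r,ang 0.93 0.06694987850582237 63.93639399243082
notch r,ang 0.85 0.2170598030564375 -91.99563847554126
notch r,ang 0.32 0.05662091553392356 0.9081570138447175
clk 8.5 pos [0.5548 0.0675 0.1153] h -24.843929213151494 j7 0.5394535437728164 F [ 1.0565 -1.193   0.5084]
[-0.0043, 0.0003, -0.0013] yaw 4.2
[-0.0083, 0.0003, -0.0025] yaw 8.2
[-0.0125, 0.0003, -0.0034] yaw 12.2
[-0.0167, 0.0003, -0.0041] yaw 16.2
[-0.0209, 0.0003, -0.0044] yaw 20.2
[-0.0251, 0.0003, -0.0045] yaw 24.2
[-0.0294, 0.0002, -0.0042] yaw 28.2
[-0.0336, 0.0002, -0.0037] yaw 32.2
[-0.0377, 0.0002, -0.0028] yaw 36.2
[-0.0418, 0.0002, -0.0017] yaw 40.2
```

>>> move_arm(
  increments=[
    {"offset": [-0.0043, 0, -0.0013], "yaw": 4.2, "jaw": 255},
    {"offset": [-0.0083, 0, -0.0025], "yaw": 8.2, "jaw": 255},
    {"offset": [-0.0125, 0, -0.0034], "yaw": 12.2, "jaw": 255},
    {"offset": [-0.0167, 0, -0.0041], "yaw": 16.2, "jaw": 255},
    {"offset": [-0.0209, 0, -0.0044], "yaw": 20.2, "jaw": 255},
    {"offset": [-0.0251, 0, -0.0045], "yaw": 24.2, "jaw": 255},
    {"offset": [-0.0294, 0, -0.0042], "yaw": 28.2, "jaw": 255},
    {"offset": [-0.0336, 0, -0.0037], "yaw": 32.2, "jaw": 255},
    {"offset": [-0.0377, 0, -0.0028], "yaw": 36.2, "jaw": 255},
    {"offset": [-0.0418, 0, -0.0017], "yaw": 40.2, "jaw": 255},
  ],
)

```text
clock: 9.33
position: [0.5162, 0.0832, 0.1152]
ee_rot: [0.596, -0.379, 0.382, -0.596]
ft_force: [1.8, -2.0, 1.1]
grip_width: 0.004
```

```bash
python3 fit.py wrist | grep -v '[0-9],$'; python3 ortho.py o2.png .0745 .557 .1285;python3 -c "
from plan import *
rows([pusher(a,.0235,.115) for a in range(-157,-173,-2)])"
```

```text
0.122, 0.126, 0.13 , 0.134, 0.138]))
wrist rim centre [0.5579 0.1298] resid 0.0010930943714062627
handle 2980 [0.5078 0.1028 0.1234]
crankfit 2980
boss 3184 [0.5559 0.1285 0.0935]
crank r,ang 0.05684349672306536 -151.736753913892
tooth r,ang 0.85 0.06544456277007556 3.9946828812255895
notch r,ang 0.6 0.06622178533844014 24.622816577887047
clk 9.5333 pos [0.5161 0.0837 0.1151] h -64.77450654778931 j7 -0.11216348302810401 F [ 1.0541  0.0811 -0.111 ]
[-0.0018, 0.0001, -0.0008] yaw 2.2
[-0.0038, 0.0001, -0.0016] yaw 4.2
[-0.0058, 0.0001, -0.0022] yaw 6.2
[-0.0078, 0.0001, -0.0028] yaw 8.2
[-0.0099, 0.0001, -0.0033] yaw 10.2
[-0.012, 0.0001, -0.0037] yaw 12.2
[-0.0141, 0.0001, -0.004] yaw 14.2
[-0.0162, 0.0001, -0.0043] yaw 16.2
```

View pics/o2.png

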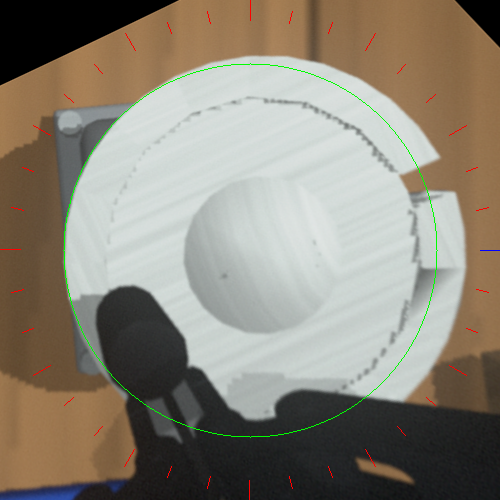

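The low view shows the notch at about (420,185), near 24°, and the closed fingers against the handle's side. I'll push to just short of alignment, then measure from above.

>>> move_arm(
  increments=[
    {"offset": [-0.0018, 0, -0.0008], "yaw": 2.2, "jaw": 255},
    {"offset": [-0.0038, 0, -0.0016], "yaw": 4.2, "jaw": 255},
    {"offset": [-0.0058, 0, -0.0022], "yaw": 6.2, "jaw": 255},
    {"offset": [-0.0078, 0, -0.0028], "yaw": 8.2, "jaw": 255},
    {"offset": [-0.0099, 0, -0.0033], "yaw": 10.2, "jaw": 255},
    {"offset": [-0.012, 0, -0.0037], "yaw": 12.2, "jaw": 255},
    {"offset": [-0.0141, 0, -0.004], "yaw": 14.2, "jaw": 255},
    {"offset": [-0.0162, 0, -0.0043], "yaw": 16.2, "jaw": 255},
    {"offset": [-0.0162, 0, -0.0043], "yaw": 16.2, "jaw": 255},
    {"offset": [-0.0162, 0, -0.0043], "yaw": 16.2, "jaw": 255},
  ],
)

```text
clock: 10.37
position: [0.5056, 0.0966, 0.1151]
ee_rot: [-0.538, 0.457, -0.459, 0.539]
ft_force: [0.5, -0.4, 0.5]
grip_width: 0.001
```

>>> move_arm(
  increments=[
    {"offset": [0.008, 0, 0], "yaw": 0, "jaw": 255},
    {"offset": [0.01, -0.02, 0], "yaw": 0, "jaw": 255},
    {"offset": [0.01, -0.06, 0], "yaw": 0, "jaw": 255},
    {"offset": [0.01, -0.1, 0], "yaw": 0, "jaw": 255},
    {"offset": [0.01, -0.14, 0], "yaw": 0, "jaw": 255},
    {"offset": [0.01, -0.15, 0], "yaw": 0, "jaw": 255},
    {"offset": [0.01, -0.15, 0], "yaw": 0, "jaw": 255},
    {"offset": [0.01, -0.15, 0], "yaw": 0, "jaw": 255},
    {"offset": [0.01, -0.15, 0], "yaw": 0, "jaw": 255},
  ],
)

```text
clock: 11.12
position: [0.5063, 0.0863, 0.2638]
ee_rot: [0.539, -0.457, 0.459, -0.538]
ft_force: [0.4, 1.5, -0.1]
grip_width: -0.001
```

```bash
python3 fit.py wrist | grep -v '[0-9],$'; python3 ortho.py o3.png .0745 .557 .1285;python3 -c "
from plan import *
rows([])"
```

```text
0.122, 0.126, 0.13 , 0.134, 0.138]))
wrist rim centre [0.5575 0.1281] resid 0.00015909597766474576
handle 583 [0.5019 0.1206 0.1231]
crankfit 583
boss 970 [0.5568 0.1284 0.0936]
crank r,ang 0.056116012734731664 -172.2741068803931
tooth r,ang 0.86 0.21738307323299993 -92.69549837742484
tooth r,ang 0.74 0.0676693447000021 3.9779790688495806
tooth r,ang 0.25 0.07224405424037375 5.82443913567054
notch r,ang 0.6 0.06818667886006848 7.2023239957641385
notch r,ang 0.56 0.2126372535332798 -91.99860062271517
clk 11.3167 pos [0.5063 0.0868 0.264 ] h -80.75511146710124 j7 -0.235590674402676 F [-0.4885 -0.3272 -0.3126]
```

View pics/o3.png

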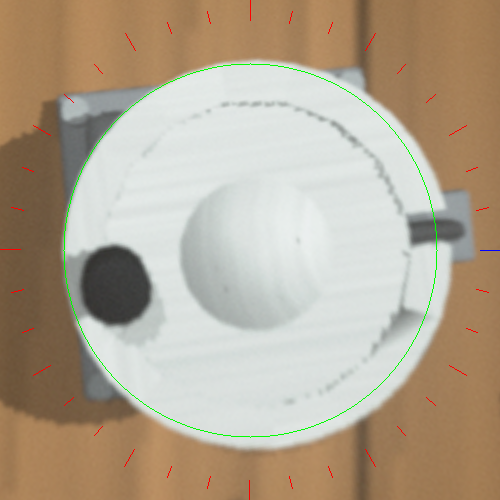

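```bash
cat > polar.py <<'E'
from h import *; import sys
def polar(p,c,z,a0=-12,a1=24,da=.1,r0=.055,r1=.092,dr=.0002):
    A,Rr=np.meshgrid(np.radians(np.arange(a0,a1,da)),np.arange(r0,r1,dr))
    X=np.stack([c[0]+Rr*np.cos(A),c[1]+Rr*np.sin(A),np.full(A.shape,z)],-1).reshape(-1,3)
    K,D,Rc,cc=p["_"];r,_=cv2.Rodrigues(Rc.T)
    uv=cv2.projectPoints(X,r,-Rc.T@cc,K,D)[0].reshape(*A.shape,2).astype(np.float32)
    return cv2.cvtColor(cv2.remap(p["pixels"],uv,None,cv2.INTER_CUBIC),cv2.COLOR_RGB2BGR)
p=cam("wrist");c=(float(sys.argv[2]),float(sys.argv[3]));dz=float(sys.argv[4]) if len(sys.argv)>4 else 0
print("cam",p["_"][3])
a=polar(p,c,.0865-.0125-dz*0+.0002);b=polar(p,c,.0865-dz)
g=lambda im,r:cv2.cvtColor(im,cv2.COLOR_BGR2GRAY)[int((r-.055)/.0002)-6:int((r-.055)/.0002)+7].mean(0)
for n,im,r in(("tooth",a,.080),("tooth",a,.084),("notch",b,.066),("notch",b,.070)):
    l=g(im,r);print(n,r,[int(v) for v in l[::10]])
v=np.vstack([a,b]);
for k in range(0,360,50): cv2.line(v,(k+20,0),(k+20,len(v)),(0,0,255),1)   # every 5 deg from -10
cv2.imwrite("pics/"+sys.argv[1],cv2.resize(v,None,fx=2,fy=1.6))
E
python3 polar.py p1.png .5575 .1281
```

```text
cam [0.49440766 0.1667932  0.38850476]
tooth 0.08 [182, 181, 185, 188, 185, 185, 181, 180, 178, 172, 182, 191, 191, 192, 171, 120, 89, 89, 96, 94, 89, 112, 148, 156, 168, 184, 186, 184, 177, 159, 161, 164, 164, 165, 163, 165]
tooth 0.084 [136, 136, 136, 136, 136, 136, 135, 135, 135, 131, 141, 151, 154, 154, 153, 142, 118, 103, 101, 103, 120, 149, 156, 158, 159, 158, 157, 156, 144, 126, 134, 135, 135, 135, 135, 134]
notch 0.066 [220, 220, 221, 221, 221, 223, 222, 223, 224, 224, 224, 223, 225, 224, 222, 210, 165, 108, 89, 94, 96, 94, 86, 88, 117, 138, 164, 214, 227, 226, 226, 227, 226, 226, 226, 226]
notch 0.07 [223, 222, 222, 223, 221, 222, 222, 222, 222, 222, 222, 222, 222, 222, 223, 216, 177, 115, 90, 95, 96, 93, 82, 95, 138, 157, 185, 218, 223, 223, 224, 224, 224, 225, 225, 226]
```

View pics/p1.png

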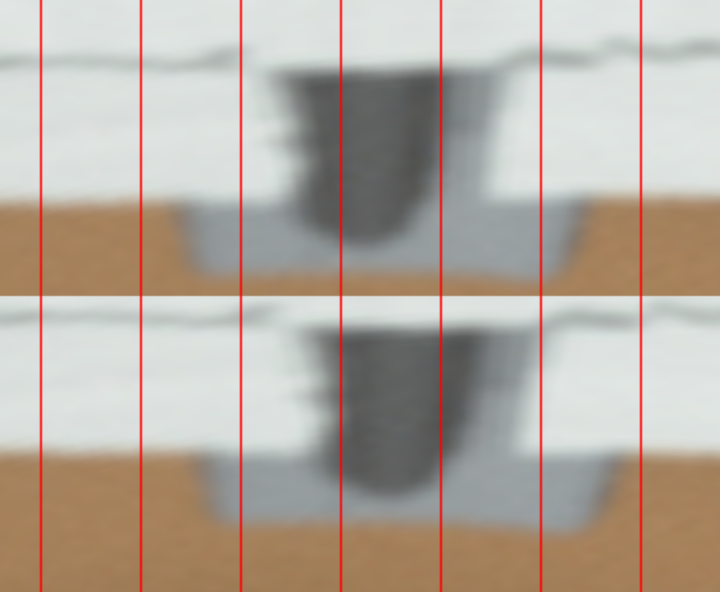

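Polar view, top strip at tooth height: tooth centred at about x=360 (6.1°). Bottom strip at rim height: notch's right edge at about x=530 (14.4°), which puts its centre near 8.3°. The wheel needs about 2.2° more, clockwise.

```bash
python3 -c "
from plan import *
import plan; plan.C=np.array([.557,.1285])
print(pusher(-171,.0235,.115))
rows([pusher(-171,.0335,.2),pusher(-171,.0335,.116),pusher(-171,.026,.115),pusher(-171,.0235,.115),pusher(-172,.0235,.115),pusher(-173.2,.0235,.115)])"
```

```text
[np.float64(0.5053656628551177), np.float64(0.09652899395376133), 0.115, np.float64(-81.0)]
clk 11.3667 pos [0.5064 0.0869 0.2643] h -80.75304888892829 j7 -0.2356385799996513 F [-0.4523  0.3401  0.4849]
[0.0002, 0.0643, 0.0004] yaw 0.2
[0.0001, 0.1483, 0.0003] yaw 0.2
[-0.0074, 0.1493, 0.0003] yaw 0.2
[-0.0099, 0.1493, 0.0003] yaw 0.2
[-0.0109, 0.1492, -0.0001] yaw 1.2
[-0.0121, 0.1492, -0.0005] yaw 2.4
```

>>> move_arm(
  increments=[
    {"offset": [0.0002, 0.04, 0.0004], "yaw": 0.2, "jaw": 255},
    {"offset": [0.0002, 0.08, 0.0004], "yaw": 0.2, "jaw": 255},
    {"offset": [0.0002, 0.115, 0.0004], "yaw": 0.2, "jaw": 255},
    {"offset": [0.0002, 0.14, 0.0004], "yaw": 0.2, "jaw": 255},
    {"offset": [0.0002, 0.149, 0.0004], "yaw": 0.2, "jaw": 255},
    {"offset": [-0.0074, 0.149, 0.0003], "yaw": 0.2, "jaw": 255},
    {"offset": [-0.0099, 0.149, 0.0003], "yaw": 0.2, "jaw": 255},
    {"offset": [-0.0109, 0.149, -0.0001], "yaw": 1.2, "jaw": 255},
    {"offset": [-0.0121, 0.149, -0.0005], "yaw": 2.4, "jaw": 255},
    {"offset": [-0.0121, 0.149, -0.0005], "yaw": 2.4, "jaw": 255},
  ],
)

```text
clock: 12.2
position: [0.5049, 0.0987, 0.1165]
ee_rot: [-0.528, 0.468, -0.471, 0.529]
ft_force: [-0.7, -2.1, 0.9]
grip_width: 0.002
```

>>> move_arm(
  increments=[
    {"offset": [0, 0, 0], "yaw": 0, "jaw": 255},
    {"offset": [0.01, 0, 0], "yaw": 0, "jaw": 255},
    {"offset": [0.012, -0.03, 0], "yaw": 0, "jaw": 255},
    {"offset": [0.03, -0.07, 0], "yaw": 0, "jaw": 255},
    {"offset": [0.046, -0.11, 0], "yaw": 0, "jaw": 255},
    {"offset": [0.046, -0.14, 0], "yaw": 0, "jaw": 255},
    {"offset": [0.046, -0.15, 0], "yaw": 0, "jaw": 255},
    {"offset": [0.046, -0.15, 0], "yaw": 0, "jaw": 255},
    {"offset": [0.046, -0.15, 0], "yaw": 0, "jaw": 255},
    {"offset": [0.046, -0.15, 0], "yaw": 0, "jaw": 255},
  ],
)

```text
clock: 13.03
position: [0.5092, 0.053, 0.2654]
ee_rot: [0.529, -0.469, 0.471, -0.528]
ft_force: [-0.5, 0.1, -0.4]
grip_width: 0.005
```

```bash
python3 fit.py wrist | grep -v '[0-9],$'; python3 polar.py p2.png .5575 .1281;python3 -c "
from plan import *
rows([])"
```

```text
0.122, 0.126, 0.13 , 0.134, 0.138]))
wrist rim centre [0.5574 0.1281] resid 0.00015495035346998337
handle 660 [0.5016 0.1224 0.1229]
crankfit 660
boss 1018 [0.5571 0.1282 0.0935]
crank r,ang 0.05610525503840277 -174.19761529900097
tooth r,ang 0.69 0.06757171282125363 4.383292667717191
notch r,ang 0.72 0.06645183272733397 5.678507819502551
cam [0.50064108 0.13378335 0.38984723]
tooth 0.08 [177, 179, 183, 177, 175, 176, 173, 173, 165, 180, 184, 190, 188, 161, 140, 104, 84, 93, 99, 95, 104, 147, 163, 176, 193, 195, 192, 183, 170, 170, 175, 174, 172, 176, 176, 173]
tooth 0.084 [139, 139, 139, 138, 140, 140, 139, 139, 132, 143, 157, 159, 159, 158, 157, 139, 107, 98, 103, 109, 139, 160, 164, 164, 163, 164, 162, 150, 132, 138, 138, 139, 139, 138, 137, 138]
notch 0.066 [225, 226, 226, 228, 228, 228, 229, 229, 229, 229, 229, 229, 230, 182, 112, 83, 85, 93, 99, 98, 91, 97, 133, 151, 179, 223, 231, 230, 231, 231, 231, 231, 230, 231, 230, 230]
notch 0.07 [226, 228, 227, 226, 227, 227, 227, 227, 227, 227, 227, 227, 224, 190, 138, 98, 84, 92, 98, 99, 93, 104, 150, 166, 199, 225, 228, 228, 228, 228, 229, 229, 230, 230, 231, 230]
clk 13.2333 pos [0.5093 0.0533 0.2656] h -83.24643557213155 j7 -0.20453216038796043 F [-0.4867 -0.4763 -0.1278]
```

View pics/p2.png

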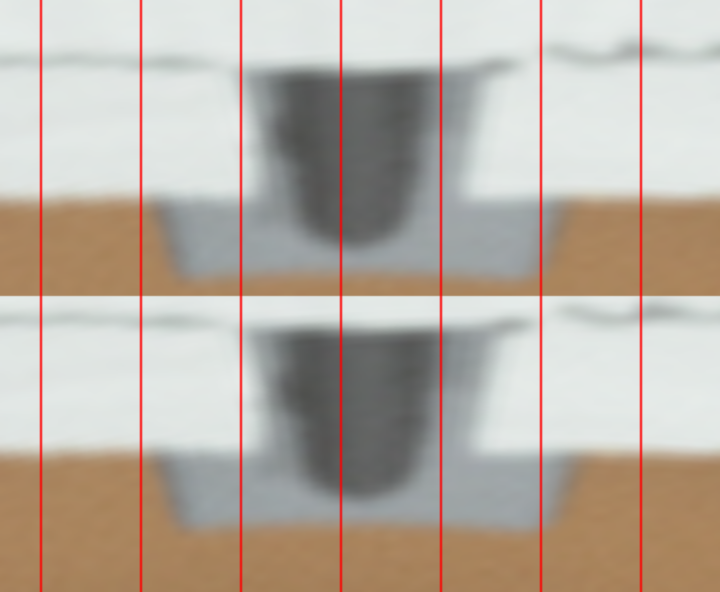

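The view is now nearly free of parallax. The notch is centred at about x=368 and the tooth at about 358, so they agree to roughly 0.5° (tolerance 2.3°). I'll move over the boss with the narrow side of the fingers towards the handle and press.

```bash
python3 -c "
from plan import *
rows([(.5572,.1282,.2,7),(.5572,.1282,.114,7)])"
```

```text
clk 13.2333 pos [0.5093 0.0533 0.2656] h -83.24643557213155 j7 -0.20453216038796043 F [-0.4867 -0.4763 -0.1278]
[-0.0688, 0.0656, 0.0563] yaw -90.2
[-0.069, 0.1516, 0.0561] yaw -90.2
```

>>> move_arm(
  increments=[
    {"offset": [-0.069, 0.03, 0.056], "yaw": -90, "jaw": 255},
    {"offset": [-0.069, 0.05, 0.056], "yaw": -90, "jaw": 255},
    {"offset": [-0.069, 0.065, 0.056], "yaw": -90, "jaw": 255},
    {"offset": [-0.069, 0.065, 0.056], "yaw": -90, "jaw": 255},
    {"offset": [-0.069, 0.065, 0.056], "yaw": -90, "jaw": 255},
    {"offset": [-0.069, 0.065, 0.056], "yaw": -90, "jaw": 255},
    {"offset": [-0.069, 0.065, 0.056], "yaw": -90, "jaw": 255},
    {"offset": [-0.069, 0.065, 0.056], "yaw": -90, "jaw": 255},
    {"offset": [-0.069, 0.065, 0.056], "yaw": -90, "jaw": 255},
    {"offset": [-0.069, 0.065, 0.056], "yaw": -90, "jaw": 255},
  ],
)

```text
clock: 14.07
position: [0.5567, 0.1284, 0.1999]
ee_rot: [0.704, -0.069, 0.07, -0.703]
ft_force: [-0.0, 0.1, -0.8]
grip_width: -0.006
```

>>> move_arm(
  increments=[
    {"offset": [0, 0, 0], "yaw": -21, "jaw": 255},
    {"offset": [0, 0, 0], "yaw": -21, "jaw": 255},
    {"offset": [0, 0, 0], "yaw": -21, "jaw": 255},
    {"offset": [0, 0, 0], "yaw": -21, "jaw": 255},
    {"offset": [0, 0, 0], "yaw": -21, "jaw": 255},
  ],
)

```text
clock: 14.48
position: [0.5564, 0.1286, 0.1994]
ee_rot: [0.705, 0.059, -0.059, -0.705]
ft_force: [0.0, -0.2, -1.4]
grip_width: 0.0
```

```bash
python3 -c "
from plan import *
rows([(.5572,.1282,.116,7),(.5572,.1282,.110,7),(.5572,.1282,.0995,7)])"
```

```text
clk 14.4833 pos [0.5564 0.1286 0.1994] h 9.523345736278138 j7 1.0163515036628783 F [ 0.0013 -0.1951 -1.3818]
[0.0007, 0.0834, -0.0005] yaw 2.5
[0.0007, 0.0894, -0.0005] yaw 2.5
[0.0007, 0.0999, -0.0005] yaw 2.5
```

>>> move_arm(
  increments=[
    {"offset": [0.0007, 0.035, -0.0005], "yaw": 0, "jaw": 255},
    {"offset": [0.0007, 0.065, -0.0005], "yaw": 0, "jaw": 255},
    {"offset": [0.0007, 0.08, -0.0005], "yaw": 0, "jaw": 255},
    {"offset": [0.0007, 0.084, -0.0005], "yaw": 0, "jaw": 255},
    {"offset": [0.0007, 0.086, -0.0005], "yaw": 0, "jaw": 255},
    {"offset": [0.0007, 0.088, -0.0005], "yaw": 0, "jaw": 255},
    {"offset": [0.0007, 0.089, -0.0005], "yaw": 0, "jaw": 255},
    {"offset": [0.0007, 0.09, -0.0005], "yaw": 0, "jaw": 255},
    {"offset": [0.0007, 0.091, -0.0005], "yaw": 0, "jaw": 255},
  ],
)

```text
clock: 15.23
position: [0.5579, 0.1286, 0.1096]
ee_rot: [-0.705, -0.059, 0.058, 0.705]
ft_force: [-1.4, 0.4, 4.7]
grip_width: -0.004
```

>>> move_arm(
  increments=[
    {"offset": [0, 0.002, 0], "yaw": 0, "jaw": 255},
    {"offset": [0, 0.004, 0], "yaw": 0, "jaw": 255},
    {"offset": [0, 0.006, 0], "yaw": 0, "jaw": 255},
    {"offset": [0, 0.008, 0], "yaw": 0, "jaw": 255},
    {"offset": [0, 0.0095, 0], "yaw": 0, "jaw": 255},
    {"offset": [0, 0.0105, 0], "yaw": 0, "jaw": 255},
    {"offset": [0, 0.0105, 0], "yaw": 0, "jaw": 255},
  ],
)

```text
clock: 15.82
position: [0.558, 0.1286, 0.0991]
ee_rot: [-0.705, -0.059, 0.058, 0.705]
ft_force: [-1.2, -0.4, 5.1]
grip_width: -0.002
```

It is sliding in with about 5 N. I'll continue to the stop.

>>> move_arm(
  increments=[
    {"offset": [0, 0.001, 0], "yaw": 0, "jaw": 255},
    {"offset": [0, 0.002, 0], "yaw": 0, "jaw": 255},
    {"offset": [0, 0.003, 0], "yaw": 0, "jaw": 255},
    {"offset": [0, 0.004, 0], "yaw": 0, "jaw": 255},
    {"offset": [0, 0.004, 0], "yaw": 0, "jaw": 255},
  ],
)

```text
clock: 16.23
position: [0.5584, 0.129, 0.0985]
ee_rot: [0.705, 0.06, -0.057, -0.704]
ft_force: [-14.3, -8.2, 41.6]
grip_width: 0.002
```

A hard stop at TCP z=0.0985 with 42 N. Now I'll retract and check.

>>> move_arm(
  increments=[
    {"offset": [0, -0.005, 0], "yaw": 0, "jaw": 255},
    {"offset": [0, -0.03, 0], "yaw": 0, "jaw": 255},
    {"offset": [0, -0.07, 0], "yaw": 0, "jaw": 255},
    {"offset": [0, -0.11, 0], "yaw": 0, "jaw": 255},
    {"offset": [-0.07, -0.15, 0], "yaw": 0, "jaw": 255},
    {"offset": [-0.07, -0.17, 0], "yaw": 0, "jaw": 255},
    {"offset": [-0.07, -0.17, 0], "yaw": 0, "jaw": 255},
    {"offset": [-0.07, -0.17, 0], "yaw": 0, "jaw": 255},
    {"offset": [-0.07, -0.17, 0], "yaw": 0, "jaw": 255},
  ],
)

```text
clock: 16.98
position: [0.4893, 0.1165, 0.2681]
ee_rot: [0.706, 0.059, -0.056, -0.703]
ft_force: [0.2, -1.2, -0.4]
grip_width: -0.001
```

```bash
python3 look.py w9.png .0125; python3 - <<'E'
from fit import *
p=cam("wrist");X=cloud(p);r=np.hypot(X[:,0]-.5575,X[:,1]-.1281)
print("rim z",np.median(X[(r>.05)&(r<.07)&(X[:,2]>.06),2]),"boss z",np.median(X[(r<.012),2]))
q=cam("side");save(q,"s9.png")
for n in["paint_tin","offcut","wrench"]:
    for s in manip.spot_point(raw(q),n)[:1]: print(n,s["confidence"],s["centre"])
E
```

```text
16.9833 [0.4893 0.1165 0.2681] j [ 0.9093  0.3331 -1.4434  1.701   0.3411  1.4039  1.1498] F [ 0.2019 -1.1664 -0.4291]
xhead 9.379240107655292 yaxis [ 0.0051 -0.0038 -1.    ]
cam [0.4108 0.1048 0.3923] [ 0.3121  0.0464 -0.9489]
wheel_centre 0.8 [573.4 381. ] d [0.6798 0.4565 0.1246] z [0.7222 0.5119 0.0825]
wheel_centre 0.74 [319.5 237.9] d [0.5618 0.1267 0.0811] z [0.5612 0.1266 0.0825]
wheel_centre 0.74 [111.5 138.3] d [ 0.4823 -0.0961  0.0934] z [ 0.4849 -0.1035  0.0825]
notch 0.86 [123.8 202.7] d [ 0.5567 -0.0963  0.0782] z [ 0.5585 -0.0987  0.0745]
notch 0.63 [621.3  20.6] d [0.3056 0.3472 0.1061] z [0.294  0.374  0.0745]
crank_top 0.74 [78.9 77.1] d [ 0.427  -0.1014  0.1236] z [ 0.4277 -0.1099  0.1125]
crank_top 0.66 [323.4 197.7] d [0.5036 0.1213 0.1109] z [0.5031 0.1213 0.1125]
crank_top 0.66 [624.  359.3] d [0.6051 0.4434 0.1646] z [0.6495 0.5209 0.1125]
tooth_top 0.76 [602.5  26.1] d [0.3155 0.3261 0.1144] z [0.3018 0.3578 0.0745]
tooth_top 0.67 [130.4 196.3] d [ 0.555  -0.0987  0.0617] z [ 0.5494 -0.0909  0.0745]
rim z 0.0736728085347646 boss z 0.08096497521243828
paint_tin 0.6 [325.8, 300.9]
offcut 0.95 [242.3, 220.3]
wrench 0.4 [335.1, 171.9]
```

View pics/w9.png

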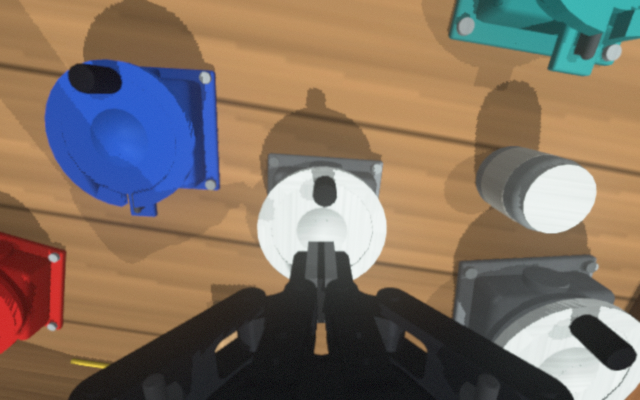

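The view shows the small white wheel lower on its gearbox (boss at about (320,228), handle at (324,190)), with the hand well above it. The boss dropped from 0.0936 to 0.0810 m, 12.6 mm, which is fully home. The loose objects have not moved.

```bash
python3 -c "
from workcell import manip
o=manip.get_obs();print(o['clock'],o['ft_force'],abs(o['joint_velocities']).max() if hasattr(o['joint_velocities'],'max') else o['joint_velocities'])
print(manip.hand_in())"
```

```text
17.4833 [ 1.43616321 -0.50573588 -0.91483222] 0.0069144739069824475
the job is handed in; nothing more can be done
None
```

The lift is locked and I have handed the job in, at about 17.5 s of the 58 s limit. With the gripper shut, I pushed the side of the small white wheel's crank handle clockwise about 124°. I then pressed the boss down until it hit a hard stop.

- **Alignment before pressing:** the notch was within about 0.5–0.7° of the tooth; the tolerance is about 2.3°.
- **Pressing:** it took about 5 N through the slide and rose to about 42 N when the wheel hit the stop.
- **Depth after pressing:** the boss dropped 12.6 mm and the handle top about 12.2 mm, against 12.5 mm for fully home.
- **Hand and loose items:** the hand is clear and still. The side camera shows the tin, wrench and offcut within about 2 pixels of where they started. The tin and wrench matches were low-confidence (0.6 and 0.4).

- **Disagreements:**
  - My first wheel position, measured while the arm was still settling, was a few millimetres off, so I measured again once it had settled.
  - Estimates of the tooth's direction ranged from 4.0° to 6.2°, so I settled it from the parallax-free close view.
- **Not checked:** I did not see the tooth in the notch after pressing, because the gripper blocked that view. The depth is the evidence that it went in.

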